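# Lift the hot casserole lid onto the trivet with the lid lifter

## Task

The casserole is straight from the microwave and its blue lid is too hot to touch: pick up the lid lifter by its red grip, run its fork under the lid's loop, lift the lid off keeping it level, and set it down gently on the orange trivet with its whole foot ring on the trivet. Then slide the fork out of the loop and stand the lifter upright back in its grey drip tray. Keep the arm and gripper off the lid and the casserole, do not shift the casserole, and leave everything else on the ledge where it is.

Things in the scene. Friction and masses are not known exactly. Their poses are not given: they have to be found in the camera images.
- lifter_grip (a point): Lid lifter, 260 g: a level red grip bar (100 long, 22 wide, 24 high) over a two-tined steel fork on which it stands; from the side a C open to +x. This point: middle of the grip, 80 above the fork's underside. z up, +x along the grip to the fork's tips, y across. Grip from x -47 to +53. An upright strap (26 wide) joins grip and fork at x -57 to -53.
- lifter_fork (a point): On the lifter, same axes: point midway between the tines, level with their top face, 74 straight below the middle of the grip; a load hung here hangs straight under the grip. The tines are 6 thick, 9 wide, 46 over their outsides, joined at x -57 by a crossbar and run to x +50; over the last 5 mm their tips turn up to 12 above the underside, which keeps a load from sliding off.
- lid_loop (a point): Hot blue ceramic lid, about 0.42 kg: centre of the opening of its loop handle, 15 above the lid's top face and 15 below the loop's inner top. z up. The loop is a flat strap 18 wide (along x), 6 thick, standing across y, 74 wide outside, its top 21 above this point. Its opening, 62 wide (y), 30 high, runs through along x and is alike from both sides. The lid's weight is centred under it.
- lid_foot (a point): Lid, same axes: centre of the underside of its foot ring, 37 below lid_loop. The foot ring is 150 in diameter and 10 deep and sits inside the casserole's rim with 4 play all round; above it the lid is a plate 172 in diameter, 6 thick at the edge, that rests on the rim, rising to 22 above this point in the middle.
- pot_center (a point): White ceramic casserole, 172 in diameter, 85 high, 1.9 kg, hot, standing loose on the ledge: its centre, half-way up. Two lugs, 56 wide, at its +y and -y sides reach 100 from the axis at 60 to 72 above the ledge.
- trivet_top (a point): Orange round silicone trivet, 190 in diameter, 8 thick, stuck fast to the ledge by its grip: centre of its top face.
- tray: Grey drip tray of the lifter, 170 (x) by 110 (y), does not move: centre of its underside. Its floor is 5 thick, its rim 5 wide and 11 high over the ledge; the inner floor is 160 by 100. The lifter starts standing in it, its length roughly along the tray's x.
- oil: Amber oil bottle with yellow cap, 66 in diameter, 235 tall, full: centre of its underside. Stands close beside the casserole. Leave alone.
- jar: Brown jar with steel lid, 86 in diameter, 150 tall: centre of its underside. Stands close beside the trivet. Leave alone.
- mug: White mug, 78 in diameter, 92 tall: centre of its underside; its handle reaches 76 from the axis at its +y side. Leave alone.
- glassbox: Small glass food container with green lid, 96 square, 62 tall: centre of its underside. Leave alone.
- plate_low: Lower of two stacked white plates, 180 in diameter, 15 high: centre of its underside. Leave alone.
- plate_top: Upper plate of the stack, 180 in diameter, its top 30 above the ledge: centre of its underside. Leave alone.
- spoon: Steel tablespoon, 190 long, lying beyond the other things: a point on its underside, x along it. Leave alone.
Things that resemble listed ones, but are neither listed nor needed, are in the scene too. Of the things like the part that bears lifter_grip, leave any that is black; of the rest the larger one is meant. What is shaped like the part that bears pot_center but black is not meant.

How it is judged:
By the outcome, as a careful person would: the job done as asked, in the order asked, and still so for the second after the job is handed in, with the robot touching nothing.
It also fails if it takes over 72 s, if anything falls off the work surface, if the arm or the gripper's body presses on something with over 40 N, if the wrist force passes 120 N, or if a joint passes its speed limit or range.

## Robot

A 6-joint arm with a two-finger parallel gripper is mounted at the origin on the work surface. World frame = base frame: x ahead of the robot, y to its left, z up, the work surface at z = 0. Lengths are in mm, angles in rad, forces in N, time in s.
With the tool pointing down it reaches from about 275 to 750 mm from the base axis. Payload 10.2 kg.
Tool frame: the origin (TCP) lies at the very end of the fingers, on their centre line; the grasp point (between the pads) lies 19 mm behind it; z points along the fingers, y is the line along which they close (so a half turn about z gives the same grasp; the last joint's range is limited). The gripper opens to 85 mm and grips with 20 to 120 N. Pads are 22 mm wide; open, the fingers measure 114 mm over their backs; the gripper's body (76 mm by 85 mm) begins 54 mm behind the grasp point. The pads swing forward as they close: fully open they stand 13 mm farther back than shut.
Start: joints at [1.049, 0.313, 1.498, -0, 1.331, -0.223], TCP at [154.559, 501.74, 231.294] pointing down, gripper open.
Joint ranges: [-2.94, 2.94], [-0.97, 2.17], [0.19, 2.56], [-1.23, 4.37], [0.02, 3.11], [-2.88, 2.88]. Speed limits (rad/s): [2.39, 2.39, 3.01, 3.14, 3.14, 3.14].

## Interface

Orientations are given as a unit quaternion [w, x, y, z].
In Python, from rig import ctrl gives the robot as it stands.
- The arm moves only by the tool step_arm, never from a script. Its argument "increments" is a list of rows, each a list of 3 entries, a list of its own where there are three numbers: the shift along the tool's x, y, z in cm, then the turn, a rotation vector about the tool's x, y, z in degrees, then the opening in per cent of the stroke, from 0 (shut) to 100 (fully open). A call has 1 to 8 rows; each row is the pose to reach, as a shift and turn from the pose commanded when the call began, along the tool's axes at that moment; what a row does not reach only later rows make up. A row lasts 1/8 s, in which the tool goes at most 62.5 mm and 10.7 degrees, less where a joint would pass 70% of its speed; a pose out of reach is approached as far as the arm can. A call with a gripper value outside its range is refused whole. The fingers move at their own pace and stop on an object; "squeeze" is the grip in N (left out, the last holds). Time passes only in rows, so rows that repeat a pose let the fingers close. It gives the time, the measured TCP pose, the force, the opening and the grip force at its end, in the units of the state.
- ctrl.sense(): the state, without advancing time (a new reading comes with each control period).
- ctrl.capture(name): name is "scene" or "top" or "wrist"; returns a dict with "img" (480x640x3 uint8, red, green, blue), "fx", "fy", "cx", "cy" (pixels), "k1" (the pictures are not rectified: a ray, as slopes to the right and down, at radius r is drawn at 1 + k1 r^2 times it, then the intrinsics apply), "extrinsics" (4x4, takes a point from camera to world coordinates). Camera axes: x right, y down, z forward; pixel columns grow to the right and rows downward; lengths in mm; the calibration is good to about 2 mm. A picture is of the moment at which its call begins. There is no depth.
- ctrl.finish_job(): hands the job in; it is judged then, once.
The state is a dict: "time_s": time; "joints": joint angles; "dq": joint speeds; "tau": joint torques, N m; "eef_pos": TCP position; "ee_rot": TCP orientation; "force": force on the tool from outside, world axes, zero at the start; "wrist_torque": the same for the moment, N m; "grip_width": opening from 0.0 (shut) to 1.0 (fully open); "grip_force": force on a finger pad.
Only numpy, scipy, OpenCV 4.12 (cv2) and the standard library are available. Lean on these libraries where they do the work, as an engineer would, in place of code of your own. Each camera call takes 0.05 s, during which the arm holds its last target. There are 200 camera calls.

## Working session

There is one attempt and no reset: what is moved stays moved. The work goes in short steps, Python scripts to look and compute and a tool call to move; the robot and the scene stay as the last step left them, time stands still between calls to the robot, and variables do not carry over. Pictures are saved under pics/ and viewed, at most 11 in all, crops included, and the job is handed in when it is done.

Besides the shell and the picture viewer there is one more tool, called after ">>>" as name([rows], argument=value, ...), one row to a line, values as JSON. step_arm: Moves the arm, as the interface text tells. Its arguments: {"type":"object","properties":{"increments":{"type":"array"},"squeeze":{"type":"number"}},"required":["increments"]}

```bash
mkdir -p pics; ls; cat > h.py <<'E'
import numpy as np, cv2, pickle
from scipy.spatial.transform import Rotation as R
from rig import ctrl
def cap(n):
    c=ctrl.capture(n); pickle.dump(c,open(f'{n}.pkl','wb')); return c
def load(n): return pickle.load(open(f'{n}.pkl','rb'))
def ray(c,u,v):
    K=np.array([[c['fx'],0,c['cx']],[0,c['fy'],c['cy']],[0,0,1.]])
    p=cv2.undistortPoints(np.array([[[u,v]]],float),K,np.array([c['k1'],0,0,0,0.]))[0,0]
    E=np.array(c['extrinsics']); return E[:3,3],E[:3,:3]@np.array([p[0],p[1],1])
def onz(c,u,v,z):
    o,d=ray(c,u,v); return o+d*(z-o[2])/d[2]
def proj(c,P):
    E=np.array(c['extrinsics']); q=E[:3,:3].T@(np.array(P)-E[:3,3]); p=q[:2]/q[2]; p=p*(1+c['k1']*(p@p))
    return p*[c['fx'],c['fy']]+[c['cx'],c['cy']]
def save(c,n): cv2.imwrite(f'pics/{n}.png',cv2.cvtColor(c['img'],cv2.COLOR_RGB2BGR))
def st():
    s=ctrl.sense(); return s
E
python3 - <<'E'
from h import *
for n in('scene','top','wrist'):
    c=cap(n); save(c,n+'0'); print(n,c['fx'],c['k1'],np.round(np.array(c['extrinsics']),3).tolist())
s=st(); print(s)
E
```

```text
pics
scene 549.4595518740792 -0.04772642948459587 [[-0.519, 0.72, -0.461, 1053.606], [0.854, 0.427, -0.296, 358.902], [-0.016, -0.548, -0.836, 1088.174], [0.0, 0.0, 0.0, 1.0]]
top 569.4132688219889 -0.18515024343214784 [[-0.1, -0.97, 0.223, 170.14], [-0.995, 0.097, -0.023, 23.384], [0.001, -0.224, -0.975, 1486.106], [0.0, 0.0, 0.0, 1.0]]
wrist 348.1963976661263 0.0059279605803223495 [[0.295, 0.911, 0.288, 80.267], [0.955, -0.281, -0.092, 523.22], [-0.003, 0.302, -0.953, 373.591], [0.0, 0.0, 0.0, 1.0]]
{'time_s': 0.15, 'joints': array([ 1.04860281e+00,  3.13303628e-01,  1.49823296e+00, -3.96650249e-05,
        1.33100933e+00, -2.23432752e-01]), 'dq': array([ 0.00023532, -0.00110393, -0.00142354,  0.00010022,  0.00079013,
        0.00107557]), 'tau': array([ 1.51840992e-03, -4.12365103e+01, -2.59793383e+01, -1.68370907e-04,
        3.24568769e-03,  5.67458134e-07]), 'eef_pos': array([154.46775849, 501.56442298, 230.88682159]), 'ee_rot': array([-1.55667525e-04,  1.48820762e-01,  9.88864072e-01, -4.50907230e-04]), 'force': array([ 0.23889821,  0.12218333, -0.56577341]), 'wrist_torque': array([ 0.03273623,  0.03646154, -0.01292584]), 'grip_force': 0.0, 'grip_width': 0.9981987823403689}
```

View pics/top0.png

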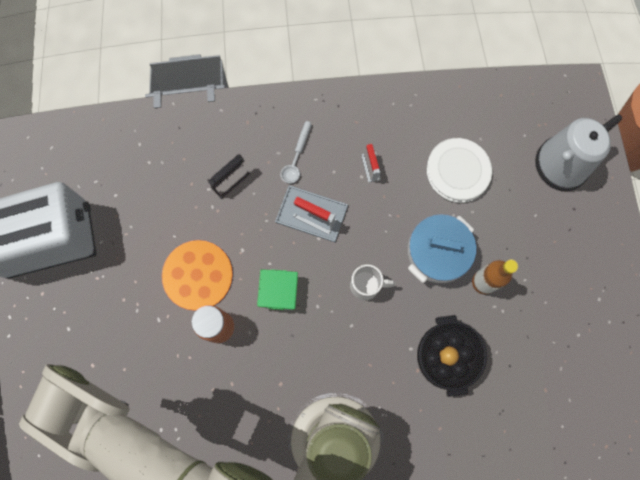

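View pics/scene0.png

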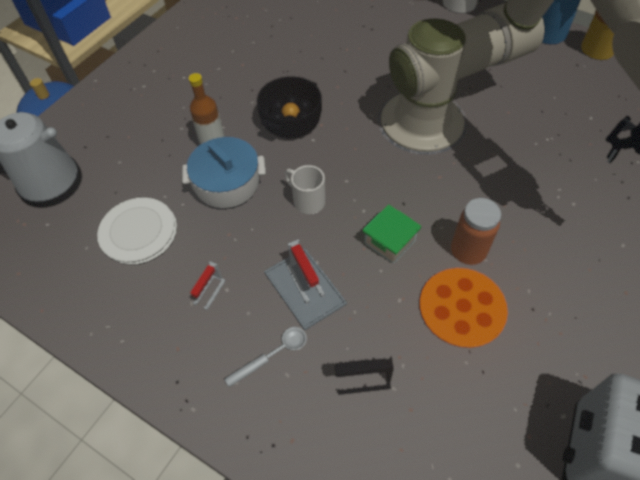

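The top view (world +x up, +y left) shows the large red lifter in its tray at about (315,210), strap end at right (335,220). The small red decoy is at (373,160), the blue lid at (442,248) with its loop running roughly left-right (opening along world x), and the trivet at (197,275) with the jar at (210,322). The scene view shows the fork's tips on the +y side (305,297)/(322,290), which matches.

```bash
python3 - <<'E'
from h import *
def comps(c,lo,hi,amin):
    hsv=cv2.cvtColor(c['img'],cv2.COLOR_RGB2HSV); m=cv2.inRange(hsv,lo,hi)
    if lo[0]==0: m|=cv2.inRange(hsv,(172,lo[1],lo[2]),(180,255,255))
    n,l,s,ce=cv2.connectedComponentsWithStats(m)
    for i in range(1,n):
        if s[i,4]>amin:
            pts=np.argwhere(l==i)[:,::-1].astype(np.float32); yield s[i],ce[i],cv2.minAreaRect(pts)
for n in('top','scene'):
    c=load(n)
    for nm,lo,hi,z,a in[('red',(0,170,90),(6,255,255),92,60),('blue',(95,80,60),(112,255,255),95,1500),('orange',(7,180,130),(16,255,255),8,1500),('green',(55,120,60),(80,255,255),62,600)]:
        for s,ce,r in comps(c,lo,hi,a):
            print(n,nm,s.tolist(),np.round(ce,1),'rect',[np.round(q,1).tolist() if not np.isscalar(q) else round(q,1) for q in r],'P',np.round(onz(c,*r[0],z)),[np.round(onz(c,*p,z)[:2]).tolist() for p in cv2.boxPoints(r)] if nm=='red' else '')
c=load('top')
for nm,u,v,z in[('oilcap',511,266,235),('jar',208,316,150),('mug',367,281,92),('plate',460,168,30),('black',452,355,60),('traycorners',288,187,11),('',347,212,11),('',336,240,11),('',277,220,11)]:
    print(nm,np.round(onz(c,u,v,z)))
s=st(); W=np.array(load('wrist')['extrinsics']); q=s['ee_rot']; T=R.from_quat([q[1],q[2],q[3],q[0]]).as_matrix()
print(T.round(3),'cam in tool',(T.T@(W[:3,3]-s['eef_pos'])).round(1),(T.T@W[:3,:3]).round(3))
E
```

```text
top red [368, 145, 10, 24, 113] [372.2 157. ] rect [[372.2, 156.2], [23.3, 5.1], 76.0] P [ 714. -173.   92.] [[745.0, -163.0], [747.0, -176.0], [683.0, -183.0], [681.0, -170.0]]
top red [297, 199, 32, 20, 175] [314.2 209. ] rect [[311.7, 208.1], [34.4, 6.7], 26.6] P [588.  -1.  92.] [[605.0, 41.0], [620.0, 31.0], [571.0, -43.0], [556.0, -34.0]]
top blue [410, 215, 66, 65, 3354] [442.6 247.3] rect [[442.5, 247.5], [66.5, 62.2], 45.0] P [ 452. -320.   95.] 
top green [258, 270, 39, 39, 1350] [277.7 289.3] rect [[277.4, 289.5], [36.8, 38.0], 4.4] P [392. 105.  62.] 
scene red [292, 245, 25, 39, 345] [304.6 264.3] rect [[304.8, 264.6], [41.3, 8.5], 61.9] P [591.   3.  92.] [[572.0, -44.0], [556.0, -35.0], [610.0, 47.0], [626.0, 39.0]]
scene red [192, 267, 21, 29, 212] [202.1 280.8] rect [[202.2, 280.8], [6.7, 32.7], 33.7] P [ 733. -159.   92.] [[767.0, -163.0], [697.0, -171.0], [698.0, -155.0], [768.0, -148.0]]
scene blue [40, 0, 70, 45, 2043] [74.5 17. ] rect [[74.5, 22.0], [69.0, 44.0], 0.0] P [  239. -1046.    95.] 
scene blue [188, 137, 69, 55, 2979] [222. 164.] rect [[222.0, 164.0], [54.0, 68.0], 90.0] P [ 461. -315.   95.] 
scene orange [420, 269, 87, 78, 5268] [463.  307.2] rect [[463.0, 307.5], [77.0, 86.0], 90.0] P [468. 325.   8.] 
scene green [363, 205, 57, 48, 1539] [391.2 229. ] rect [[391.2, 228.5], [40.5, 43.3], 43.0] P [399. 109.  62.] 
oilcap [ 364. -439.  235.]
jar [331. 270. 150.]
mug [ 387. -120.   92.]
plate [ 682. -420.   30.]
black [ 183. -314.   60.]
traycorners [679.  56.  11.]
 [592. -96.  11.]
 [518. -59.  11.]
 [588.  93.  11.]
[[-0.956  0.294 -0.   ]
 [ 0.294  0.956 -0.001]
 [ 0.    -0.001 -1.   ]] cam in tool [  77.3   -1.3 -142.7] [[-0.001 -0.953 -0.302]
 [ 1.    -0.    -0.002]
 [ 0.002 -0.302  0.953]]
```

View pics/wrist0.png

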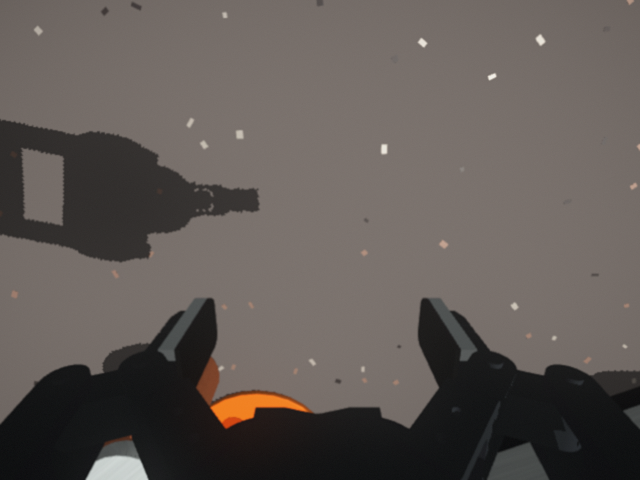

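>>> step_arm([
  [[-4.7, -2.9, 0.1], [0, 0, 9.5], 100],
  [[-9.4, -5.8, 0.3], [0, 0, 19], 100],
  [[-14.0, -8.8, 0.5], [0, 0, 28.5], 100],
  [[-18.7, -11.7, 0.7], [0, 0, 38], 100],
  [[-23.4, -14.6, 0.9], [0, 0, 47.5], 100],
  [[-28, -17.5, 1.1], [0, 0, 57], 100],
  [[-32.7, -20.5, 1.3], [0, 0, 66.5], 100],
  [[-37.4, -23.4, 1.5], [0, 0, 76], 100],
])

```text
time_s: 1.15
eef_pos: [444.0, 166.4, 216.2]
ee_rot: [-0.0, 0.728, 0.686, 0.0]
force: [-0.6, 0.6, 0.0]
grip_width: 0.998
grip_force: 0.0
```

```bash
cat >> h.py <<'E'
def go(P,yaw):
    "shift (cm) and rotvec (deg) in tool axes to the tool-down pose with tool x at yaw; from measured pose"
    s=st(); q=s['ee_rot']; T=R.from_quat([q[1],q[2],q[3],q[0]])
    y=np.radians(yaw); G=R.from_matrix(np.array([[np.cos(y),np.sin(y),0],[np.sin(y),-np.cos(y),0],[0,0,-1]]))
    print('t',round(s['time_s'],2),'pos',s['eef_pos'].round(1),'yaw',round(np.degrees(np.arctan2(*T.as_matrix()[:2,0][::-1])),1),'tilt',(T.as_matrix()[:,2]).round(3),
      'shift cm',(T.inv().apply(np.array(P)-s['eef_pos'])/10).round(2),'rot',np.degrees((T.inv()*G).as_rotvec()).round(2),'F',s['force'].round(1),'M',s['wrist_torque'].round(2),'grip',round(s['grip_width'],3),round(s['grip_force'],1),'q',s['joints'].round(2))
E
python3 -c "
from h import *
go([588,0,205],57)"
```

```text
t 1.15 pos [444.  166.4 216.2] yaw 86.6 tilt [ 0.  0. -1.] shift cm [-15.74  15.37   1.12] rot [ 0.000e+00 -1.000e-02  2.955e+01] F [-0.6  0.6  0. ] M [-0.05  0.02 -0.01] grip 0.998 0.0 q [0.11 0.21 1.67 0.   1.26 0.17]
```

>>> step_arm([
  [[-4, 4, 0.3], [0, 0, 8], 100],
  [[-8, 8, 0.6], [0, 0, 16], 100],
  [[-12, 12, 0.9], [0, 0, 24], 100],
  [[-15.7, 15.4, 1.1], [0, 0, 29.6], 100],
  [[-15.7, 15.4, 1.1], [0, 0, 29.6], 100],
  [[-15.7, 15.4, 1.1], [0, 0, 29.6], 100],
])

```text
time_s: 1.9
eef_pos: [587.9, 3.3, 205.0]
ee_rot: [-0.0, 0.877, 0.48, -0.0]
force: [0.5, -1.0, 0.4]
grip_width: 0.999
grip_force: 0.0
```

```bash
python3 - <<'E'
from h import *
go([588,0,205],57)
c=cap('wrist'); save(c,'w1')
hsv=cv2.cvtColor(c['img'],cv2.COLOR_RGB2HSV); m=cv2.inRange(hsv,(0,150,60),(8,255,255))|cv2.inRange(hsv,(172,150,60),(180,255,255))
n,l,s,ce=cv2.connectedComponentsWithStats(m)
for i in range(1,n):
    if s[i,4]>300:
        r=cv2.minAreaRect(np.argwhere(l==i)[:,::-1].astype(np.float32)); b=cv2.boxPoints(r)
        print(s[i],r); print([onz(c,*p,97).round(1)[:2].tolist() for p in b], onz(c,*r[0],97))
E
```

```text
t 1.9 pos [587.9   3.3 205. ] yaw 57.3 tilt [-0.001  0.    -1.   ] shift cm [-0.27  0.18 -0.  ] rot [-0.06  0.01  0.32] F [ 0.5 -1.   0.4] M [-0.01  0.02  0.03] grip 0.999 0.0 q [-0.19  0.47  1.34  0.    1.33  0.38]
[  0  10  37  42 824] ((15.504732131958008, 31.96056365966797), (45.6064567565918, 30.160921096801758), 51.8427734375)
[[488.4, 228.8], [508.6, 227.9], [508.5, 204.6], [487.7, 205.1]] [498.37678309 216.77193819  97.        ]
[ 307  166   29  126 3442] ((321.0, 228.5), (125.0, 28.0), 90.0)
[[607.9, 47.0], [624.6, 36.2], [572.8, -47.3], [554.0, -35.2]] [591.32540094   2.52608512  97.        ]
[ 504  269   89   64 2326] ((548.2216186523438, 299.2636413574219), (26.980045318603516, 90.65238952636719), 58.079124450683594)
[[677.3, -136.6], [744.2, -129.8], [746.8, -154.6], [678.5, -162.8]] [ 712.51489594 -145.72831983   97.        ]
```

View pics/w1.png

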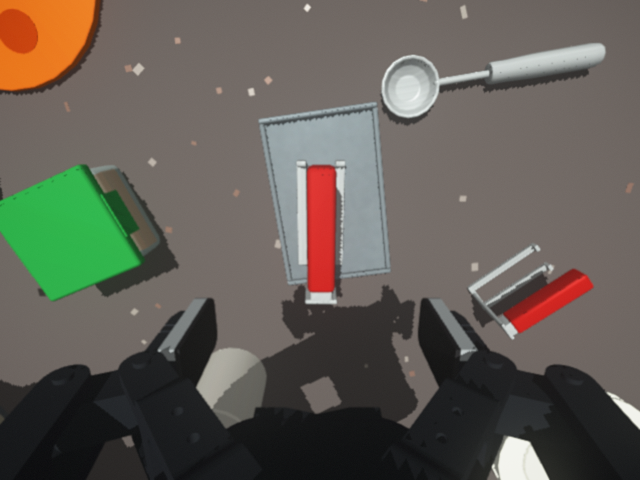

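>>> step_arm([
  [[-0.4, 0.3, 4], [0, 0, -0.2], 100],
  [[-0.4, 0.3, 8], [0, 0, -0.2], 100],
  [[-0.4, 0.3, 11], [0, 0, -0.2], 100],
  [[-0.4, 0.3, 13], [0, 0, -0.2], 100],
  [[-0.4, 0.3, 13.9], [0, 0, -0.2], 100],
  [[-0.4, 0.3, 13.9], [0, 0, -0.2], 100],
  [[-0.4, 0.3, 13.9], [0, 0, -0.2], 100],
])

```text
time_s: 2.82
eef_pos: [589.1, -1.9, 67.3]
ee_rot: [0.001, 0.877, 0.481, 0.001]
force: [0.7, -0.7, 0.4]
grip_width: 0.999
grip_force: 0.0
```

>>> step_arm([
  [[0, 0, 0], [0, 0, 0], 50],
  [[0, 0, 0], [0, 0, 0], 30],
  [[0, 0, 0], [0, 0, 0], 0],
  [[0, 0, 0], [0, 0, 0], 0],
  [[0, 0, 0], [0, 0, 0], 0],
  [[0, 0, 0], [0, 0, 0], 0],
], squeeze=90)

```text
time_s: 3.58
eef_pos: [588.7, -2.1, 66.5]
ee_rot: [0.0, 0.877, 0.481, 0.0]
force: [-1.6, -0.0, 4.4]
grip_width: 0.243
grip_force: 88.7
```

```bash
python3 - <<'E'
from h import *
go([588.5,-2,66],57.5)
c=load('wrist')
t=[onz(c,u,v,11)[:2] for u,v in[(262,121),(376,103),(390,269),(290,284)]]
t=np.array(t);print(t.round(1),'ctr',t.mean(0).round(1),[np.degrees(np.arctan2(*(t[a]-t[b])[::-1])).round(1) for a,b in[(0,3),(1,2)]],[np.linalg.norm(t[i]-t[(i+1)%4]).round(1) for i in range(4)])
E
```

```text
t 3.58 pos [588.7  -2.1  66.5] yaw 57.5 tilt [ 0.  0. -1.] shift cm [-0.01 -0.02  0.05] rot [ 0.01 -0.01 -0.02] F [-1.6 -0.   4.4] M [ 0.17  0.31 -0.03] grip 0.243 88.7 q [-0.2   0.62  1.49  0.    1.03  0.37]
[[588.2  96.6]
 [684.   53.4]
 [615.3 -95.9]
 [517.6 -53.6]] ctr [6.013e+02 1.000e-01] [np.float64(64.8), np.float64(65.3)] [np.float64(105.0), np.float64(164.3), np.float64(106.5), np.float64(165.9)]
```

>>> step_arm([
  [[0, 0, -1], [0, 0, 0], 0],
  [[0, 0, -3], [0, 0, 0], 0],
  [[0, 0, -6], [0, 0, 0], 0],
  [[0, 0, -9], [0, 0, 0], 0],
  [[0, 0, -12.5], [0, 0, 0], 0],
  [[0, 0, -16], [0, 0, 0], 0],
  [[0, 0, -18], [0, 0, 0], 0],
  [[0, 0, -19], [0, 0, 0], 0],
])

```text
time_s: 4.58
eef_pos: [588.8, -2.2, 257.4]
ee_rot: [0.0, 0.877, 0.481, 0.0]
force: [-0.2, 0.1, -3.2]
grip_width: 0.247
grip_force: 88.1
```

```bash
python3 - <<'E'
from h import *
go([601,-354,256],166)
E
```

```text
t 4.58 pos [588.8  -2.2 257.4] yaw 57.5 tilt [ 0.001 -0.    -1.   ] shift cm [-29.01  19.95   0.15] rot [ 6.0000e-02  5.0000e-02 -1.0852e+02] F [-0.2  0.1 -3.2] M [-0.   -0.03  0.01] grip 0.247 88.1 q [-0.2   0.44  1.25 -0.    1.45  0.37]
```

>>> step_arm([
  [[-2.2, 1.5, 0], [0, 0, -8], 0],
  [[-4.5, 3, 0], [0, 0, -16], 0],
  [[-6.7, 4.6, 0], [0, 0, -25], 0],
  [[-9, 6.2, 0], [0, 0, -34], 0],
  [[-11.3, 7.8, 0], [0, 0, -43], 0],
  [[-13.6, 9.3, 0], [0, 0, -52], 0],
  [[-15.9, 10.9, 0], [0, 0, -61], 0],
  [[-18, 12.4, 0], [0, 0, -69], 0],
])

```text
time_s: 5.58
eef_pos: [596.2, -221.5, 255.4]
ee_rot: [-0.001, 0.448, 0.894, 0.0]
force: [-0.1, -0.4, -3.0]
grip_width: 0.244
grip_force: 88.2
```

```bash
python3 - <<'E'
from h import *
go([601,-354,256],166)
E
```

```text
t 5.58 pos [ 596.2 -221.5  255.4] yaw 126.7 tilt [-0.002  0.001 -1.   ] shift cm [-10.91  -7.54  -0.07] rot [-1.000e-02 -1.000e-01 -3.926e+01] F [-0.1 -0.4 -3. ] M [ 0.05 -0.02 -0.  ] grip 0.244 88.2 q [-0.54  0.56  1.08 -0.    1.51 -1.18]
```

>>> step_arm([
  [[-2.2, -1.5, 0], [0, 0, -8], 0],
  [[-4.4, -3, 0], [0, 0, -16], 0],
  [[-6.6, -4.5, 0], [0, 0, -24], 0],
  [[-8.8, -6, 0], [0, 0, -32], 0],
  [[-10.5, -7.2, 0], [0, 0, -38], 0],
  [[-10.9, -7.5, 0], [0, 0, -39.3], 0],
  [[-10.9, -7.5, 0], [0, 0, -39.3], 0],
  [[-10.9, -7.5, 0], [0, 0, -39.3], 0],
])

```text
time_s: 6.58
eef_pos: [601.2, -351.9, 256.4]
ee_rot: [-0.0, 0.124, 0.992, 0.0]
force: [0.5, 0.9, -2.4]
grip_width: 0.241
grip_force: 88.2
```

```bash
python3 - <<'E'
from h import *
go([601,-354,256],166)
c=cap('wrist'); save(c,'w2'); print(proj(c,[456,-318,133]))
E
```

```text
t 6.58 pos [ 601.2 -351.9  256.4] yaw 165.8 tilt [-0.  0. -1.] shift cm [-0.04 -0.21  0.04] rot [ 0.02 -0.01 -0.24] F [ 0.5  0.9 -2.4] M [-0.03  0.06  0.02] grip 0.241 88.2 q [-0.7   0.72  0.81  0.    1.62 -2.02]
[315.3040355   11.22278994]
```

View pics/w2.png

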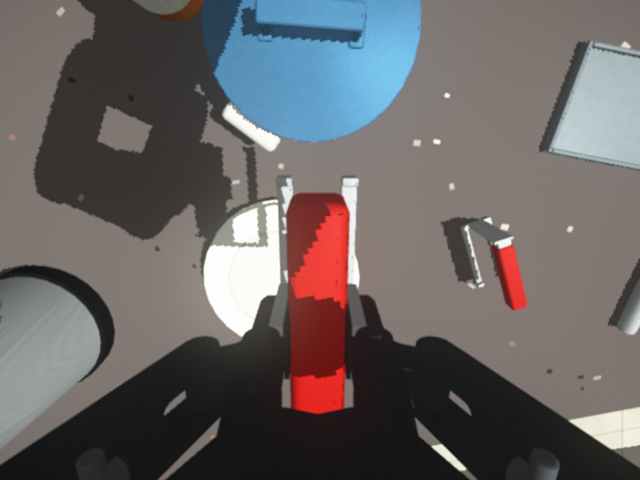

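The fork is held centred under the grip, tips at (285,180)/(350,180). The loop is at the top of the picture, about (257..366, 0..42), turned about 7° from the tool. I'll zoom in on it.

```bash
python3 - <<'E'
from h import *
c=load('wrist'); im=cv2.cvtColor(c['img'],cv2.COLOR_RGB2BGR)[0:80,220:400]
cv2.imwrite('pics/w2z.png',cv2.resize(im,None,fx=4.4,fy=4.4,interpolation=cv2.INTER_CUBIC))
hsv=cv2.cvtColor(c['img'],cv2.COLOR_RGB2HSV); m=cv2.inRange(hsv,(95,80,30),(115,255,255))
n,l,s,ce=cv2.connectedComponentsWithStats(m); i=1+np.argmax(s[1:,4]); print(s[i])
cs,_=cv2.findContours((l==i).astype(np.uint8),cv2.RETR_EXTERNAL,cv2.CHAIN_APPROX_NONE)
p=max(cs,key=len)[:,0]; p=p[(p[:,1]>60)]
w=np.array([onz(c,u,v,91)[:2] for u,v in p]); A=np.c_[2*w,np.ones(len(w))]; x=np.linalg.lstsq(A,(w**2).sum(1),rcond=None)[0]
print('lid ctr',x[:2].round(1),'r',np.sqrt(x[2]+x[:2]@x[:2]).round(1))
E
```

```text
[  201     0   220   142 25241]
lid ctr [ 454.8 -321.4] r 85.3
```

View pics/w2z.png

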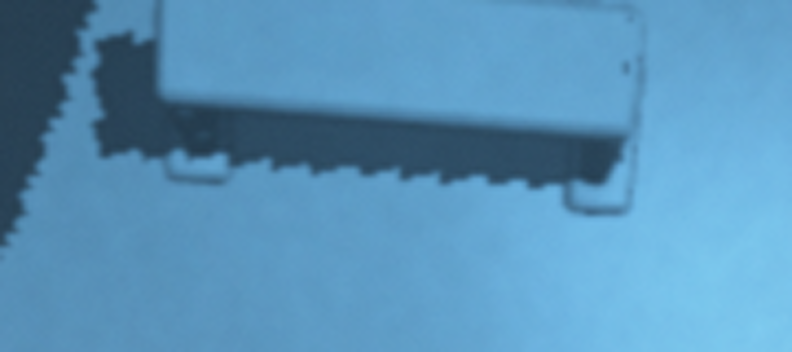

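```bash
python3 - <<'E'
from h import *
c=load('wrist')
for a,b,z in[((256.4,22.7),(363.6,30.7),133),((258.2,40.9),(363.2,47.7),97)]:
    A=onz(c,*a,z);B=onz(c,*b,z);d=(B-A)[:2];L=np.linalg.norm(d);al=np.degrees(np.arctan2(d[1],d[0]))
    n=np.array([-d[1],d[0]])/L; n=n if n[0]<0 else -n
    print(A.round(1),B.round(1),'len',L.round(1),'entry yaw',np.degrees(np.arctan2(n[1],n[0])).round(1),'ctr',((A+B)[:2]/2+9*n).round(1))
# fork tips check: pixels vs projected
s=st();T=R.from_quat([s['ee_rot'][i] for i in(1,2,3,0)])
for x,y in[(50,-23),(50,-14),(50,14),(50,23)]: print(proj(c,s['eef_pos']+T.apply([x,y,-18.5+68]))) 
E
```

```text
[ 452.7 -358.   133. ] [ 475.1 -289.3  133. ] len 72.3 entry yaw 161.9 ctr [ 455.4 -320.8]
[ 454.9 -363.5   97. ] [ 479.6 -285.9   97. ] len 81.4 entry yaw 162.4 ctr [ 458.7 -322. ]
[278.16950304 176.84381785]
[294.53694522 176.83068344]
[345.47242431 176.78006733]
[361.8537283  176.76065534]
```

```bash
python3 - <<'E'
from h import *
go([579,-361,167.5],162)
E
```

```text
t 6.62 pos [ 601.2 -351.9  256.5] yaw 165.8 tilt [ 0.  0. -1.] shift cm [ 1.93 -1.43  8.9 ] rot [0.01 0.   3.78] F [ 0.6 -0.4 -1.9] M [0.05 0.02 0.01] grip 0.245 88.2 q [-0.7   0.72  0.81  0.    1.62 -2.02]
```

>>> step_arm([
  [[0.5, -0.5, 1], [0, 0, 1], 0],
  [[1, -1, 3], [0, 0, 2], 0],
  [[1.5, -1.2, 5], [0, 0, 3], 0],
  [[1.9, -1.4, 7], [0, 0, 3.8], 0],
  [[1.9, -1.4, 8.4], [0, 0, 3.8], 0],
  [[1.9, -1.4, 8.9], [0, 0, 3.8], 0],
  [[1.9, -1.4, 8.9], [0, 0, 3.8], 0],
  [[1.9, -1.4, 8.9], [0, 0, 3.8], 0],
])

```text
time_s: 7.62
eef_pos: [579.5, -361.8, 168.1]
ee_rot: [0.001, 0.157, 0.988, -0.0]
force: [0.4, -0.3, -2.4]
grip_width: 0.242
grip_force: 88.2
```

```bash
python3 - <<'E'
from h import *
go([455.1,-321,167.5],162)
c=cap('wrist'); save(c,'w3'); s=cap('scene')
im=cv2.cvtColor(s['img'],cv2.COLOR_RGB2BGR)[110:230,140:280]; im=cv2.resize(im,None,fx=4,fy=4,interpolation=cv2.INTER_CUBIC)
w=cv2.cvtColor(c['img'],cv2.COLOR_RGB2BGR)[0:250,200:420]
o=np.zeros((480,790,3),np.uint8); o[:480,:560]=im; o[:250,565:785]=w; cv2.imwrite('pics/c3.png',o)
E
```

```text
t 7.62 pos [ 579.5 -361.8  168.1] yaw 162.0 tilt [ 0.001 -0.001 -1.   ] shift cm [13.09  0.04  0.05] rot [-0.03  0.07 -0.01] F [ 0.4 -0.3 -2.4] M [ 0.01  0.02 -0.01] grip 0.242 88.2 q [-0.73  0.72  1.03 -0.    1.39 -1.99]
```

View pics/c3.png

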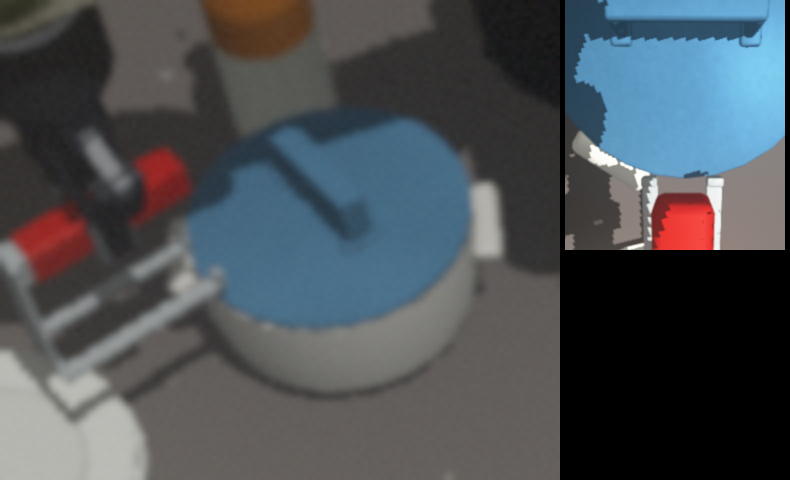

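The wrist inset shows the loop's edge level and centred near column 322, with the fork centred near 319 (about 2 mm off). The scene crop shows the fork level, tips just short of the lid edge. I'll go in with a 1.5 mm sideways correction.

>>> step_arm([
  [[1, 0.2, 0], [0, 0, 0], 0],
  [[2.5, 0.2, 0], [0, 0, 0], 0],
  [[4, 0.2, 0], [0, 0, 0], 0],
  [[5.5, 0.2, 0], [0, 0, 0], 0],
  [[7, 0.2, 0], [0, 0, 0], 0],
  [[8.5, 0.2, 0], [0, 0, 0], 0],
  [[9.5, 0.2, 0], [0, 0, 0], 0],
  [[10, 0.2, 0], [0, 0, 0], 0],
])

```text
time_s: 8.72
eef_pos: [484.4, -328.9, 167.6]
ee_rot: [0.0, 0.157, 0.988, -0.0]
force: [0.0, 0.0, -2.8]
grip_width: 0.246
grip_force: 88.2
```

>>> step_arm([
  [[1, 0, 0], [0, 0, 0], 0],
  [[2, 0, 0], [0, 0, 0], 0],
  [[2.8, 0, 0], [0, 0, 0], 0],
  [[3.1, 0, 0], [0, 0, 0], 0],
  [[3.1, 0, 0], [0, 0, 0], 0],
])

```text
time_s: 9.35
eef_pos: [455.1, -319.3, 167.4]
ee_rot: [0.0, 0.157, 0.988, -0.0]
force: [0.5, -0.6, -2.8]
grip_width: 0.242
grip_force: 88.2
```

```bash
python3 - <<'E'
from h import *
go([455.1,-321,167.5],162)
c=cap('wrist'); s=cap('scene')
im=cv2.cvtColor(s['img'],cv2.COLOR_RGB2BGR)[110:230,140:280]; im=cv2.resize(im,None,fx=3.4,fy=3.4,interpolation=cv2.INTER_CUBIC)
w=cv2.cvtColor(c['img'],cv2.COLOR_RGB2BGR)[100:420,160:480]
o=np.zeros((408,800,3),np.uint8); o[:408,:476]=im; o[:320,478:798]=w; cv2.imwrite('pics/c4.png',o)
E
```

```text
t 9.35 pos [ 455.1 -319.3  167.4] yaw 162.0 tilt [ 0. -0. -1.] shift cm [-0.05 -0.16 -0.01] rot [-0.01  0.02 -0.02] F [ 0.5 -0.6 -2.8] M [ 0.08 -0.05  0.01] grip 0.242 88.2 q [-0.82  0.44  1.49  0.    1.21 -2.08]
```

View pics/c4.png

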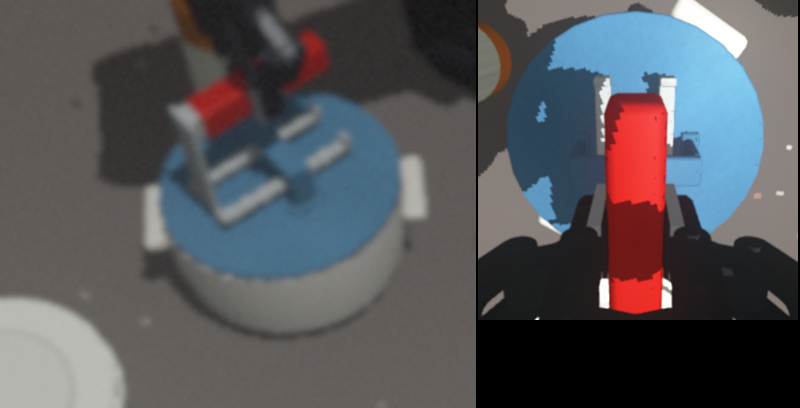

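Fork is through the loop and centred (loop 572–702, fork 596–676 in the inset), with no contact force. Lifting slowly.

>>> step_arm([
  [[0, 0, -0.5], [0, 0, 0], 0],
  [[0, 0, -1], [0, 0, 0], 0],
  [[0, 0, -1.2], [0, 0, 0], 0],
  [[0, 0, -1.4], [0, 0, 0], 0],
  [[0, 0, -1.6], [0, 0, 0], 0],
  [[0, 0, -1.8], [0, 0, 0], 0],
  [[0, 0, -2.0], [0, 0, 0], 0],
  [[0, 0, -2.2], [0, 0, 0], 0],
], squeeze=118)

```text
time_s: 10.45
eef_pos: [455.1, -319.2, 189.2]
ee_rot: [-0.0, 0.157, 0.988, 0.0]
force: [0.2, 0.1, -7.2]
grip_width: 0.239
grip_force: 116.9
```

```bash
python3 - <<'E'
from h import *
go([455.1,-321,240],162)
E
```

```text
t 10.45 pos [ 455.1 -319.2  189.2] yaw 162.0 tilt [-0.  0. -1.] shift cm [-0.05 -0.17 -5.08] rot [ 0.01 -0.02 -0.02] F [ 0.2  0.1 -7.2] M [ 0.02  0.01 -0.05] grip 0.239 116.9 q [-0.82  0.42  1.47 -0.    1.26 -2.08]
```

>>> step_arm([
  [[0, 0, -0.3], [0, 0, 0], 0],
  [[0, 0, -0.8], [0, 0, 0], 0],
  [[0, 0, -1.5], [0, 0, 0], 0],
  [[0, 0, -2.3], [0, 0, 0], 0],
  [[0, 0, -3.1], [0, 0, 0], 0],
  [[0, 0, -4], [0, 0, 0], 0],
  [[0, 0, -4.7], [0, 0, 0], 0],
  [[0, 0, -5.2], [0, 0, 0], 0],
])

```text
time_s: 11.45
eef_pos: [455.2, -319.3, 241.8]
ee_rot: [0.0, 0.157, 0.988, -0.0]
force: [-0.3, -0.3, -6.9]
grip_width: 0.235
grip_force: 116.9
```

```bash
python3 - <<'E'
from h import *
go([466,324,242],200)
c=cap('wrist'); s=cap('scene')
im=cv2.cvtColor(s['img'],cv2.COLOR_RGB2BGR)[80:230,120:280]; im=cv2.resize(im,None,fx=2.7,fy=2.7,interpolation=cv2.INTER_CUBIC)
w=cv2.cvtColor(c['img'],cv2.COLOR_RGB2BGR)[100:420,160:480]
o=np.zeros((405,760,3),np.uint8); o[:405,:432]=im; o[:320,435:755]=w; cv2.imwrite('pics/c5.png',o)
# trivet from top+scene, edge circle fits at z=8
for n in('top','scene'):
    c=cap(n); hsv=cv2.cvtColor(c['img'],cv2.COLOR_RGB2HSV); m=cv2.inRange(hsv,(6,150,90),(18,255,255))
    m=cv2.morphologyEx(m,cv2.MORPH_CLOSE,np.ones((7,7)))
    cs,_=cv2.findContours(m,cv2.RETR_EXTERNAL,cv2.CHAIN_APPROX_NONE); p=max(cs,key=cv2.contourArea); p=cv2.convexHull(p)[:,0]
    w=np.array([onz(c,u,v,8)[:2] for u,v in p])
    for k in range(4):
        A=np.c_[2*w,np.ones(len(w))]; x=np.linalg.lstsq(A,(w**2).sum(1),rcond=None)[0]; r=np.sqrt(x[2]+x[:2]@x[:2]); e=np.linalg.norm(w-x[:2],axis=1)-r; w=w[abs(e)<max(3,1.5*e.std())]
    print(n,x[:2].round(1),r.round(1),len(w),e.std().round(2))
E
```

```text
t 11.45 pos [ 455.2 -319.3  241.8] yaw 162.0 tilt [ 0. -0. -1.] shift cm [ 1.887e+01  6.151e+01 -3.000e-02] rot [-1.000e-02  1.000e-02 -3.802e+01] F [-0.3 -0.3 -6.9] M [0.01 0.05 0.03] grip 0.235 116.9 q [-0.82  0.37  1.38  0.    1.38 -2.08]
top [461.5 318.5] 92.9 36 0.5
scene [463.5 322.7] 94.3 39 0.25
```

View pics/c5.png

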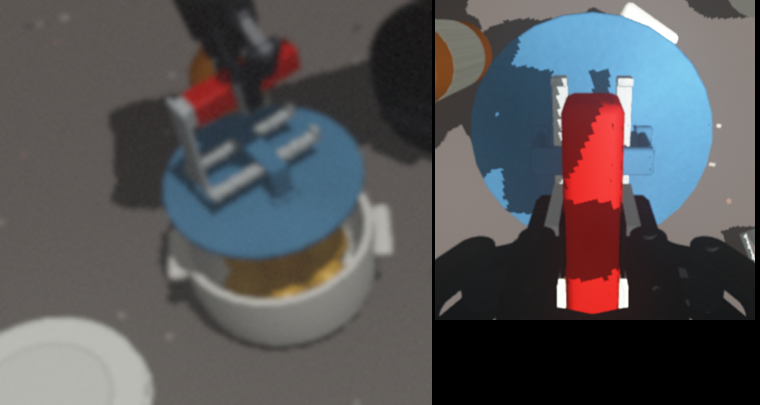

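The lid hangs level and is fully clear of the casserole. The two trivet fits agree at about (463,321), radius about 94. I'll carry it over with a small detour around the jar.

>>> step_arm([
  [[0.1, 0.5, -0.2], [0, 0, -0.5], 0],
  [[0.3, 1.5, -0.6], [0, 0, -1], 0],
  [[0.5, 3, -1], [0, 0, -2], 0],
  [[0.9, 5, -1.5], [0, 0, -3], 0],
  [[1.3, 7.5, -2], [0, 0, -4], 0],
  [[1.8, 10, -2.4], [0, 0, -5], 0],
  [[2.2, 12.5, -2.7], [0, 0, -6.5], 0],
  [[2.6, 15, -2.8], [0, 0, -8], 0],
])

```text
time_s: 12.65
eef_pos: [476.9, -166.5, 269.9]
ee_rot: [0.0, 0.086, 0.996, -0.0]
force: [0.8, 0.1, -7.9]
grip_width: 0.238
grip_force: 117.0
```

```bash
python3 - <<'E'
from h import *
go([500,30,270],182)
E
```

```text
t 12.65 pos [ 476.9 -166.5  269.9] yaw 170.1 tilt [ 0.001 -0.    -1.   ] shift cm [ 1.100e+00  1.976e+01 -1.000e-02] rot [-1.000e-02  4.000e-02 -1.189e+01] F [ 0.8  0.1 -7.9] M [-0.01  0.04 -0.03] grip 0.238 117.0 q [-0.57  0.24  1.49  0.    1.41 -1.97]
```

>>> step_arm([
  [[0.1, 2.5, 0], [0, 0, -1.5], 0],
  [[0.3, 5, 0], [0, 0, -3], 0],
  [[0.4, 7.5, 0], [0, 0, -4.5], 0],
  [[0.6, 10, 0], [0, 0, -6], 0],
  [[0.7, 12.5, 0], [0, 0, -7.5], 0],
  [[0.8, 15, 0], [0, 0, -9], 0],
  [[1.0, 17.5, 0], [0, 0, -10.5], 0],
  [[1.1, 20, 0], [0, 0, -12], 0],
])

```text
time_s: 13.65
eef_pos: [500.3, 32.2, 269.8]
ee_rot: [0.0, -0.018, 1.0, 0.0]
force: [-0.0, 0.8, -6.9]
grip_width: 0.233
grip_force: 117.0
```

```bash
python3 - <<'E'
from h import *
go([495,230,270],192)
E
```

```text
t 13.65 pos [500.3  32.2 269.8] yaw -177.9 tilt [ 0.  0. -1.] shift cm [-0.2  19.78 -0.02] rot [ 0.    0.03 -9.89] F [-0.   0.8 -6.9] M [-0.03  0.02  0.02] grip 0.233 117.0 q [-0.17  0.23  1.5   0.    1.41 -1.78]
```

>>> step_arm([
  [[0, 2.5, 0], [0, 0, -1.2], 0],
  [[0, 5, 0], [0, 0, -2.5], 0],
  [[0, 7.5, 0], [0, 0, -3.7], 0],
  [[-0.1, 10, 0], [0, 0, -5], 0],
  [[-0.1, 12.5, 0], [0, 0, -6.2], 0],
  [[-0.1, 15, 0], [0, 0, -7.5], 0],
  [[-0.2, 17.5, 0], [0, 0, -8.7], 0],
  [[-0.2, 20, 0], [0, 0, -10], 0],
])

```text
time_s: 14.65
eef_pos: [495.0, 232.0, 269.7]
ee_rot: [0.0, -0.105, 0.994, 0.0]
force: [0.9, -0.5, -6.0]
grip_width: 0.235
grip_force: 117.0
```

```bash
python3 - <<'E'
from h import *
go([466,322,270],200)
E
```

```text
t 14.65 pos [495.  232.  269.7] yaw -167.9 tilt [ 0.  0. -1.] shift cm [ 0.94  9.41 -0.03] rot [ 0.01  0.02 -7.9 ] F [ 0.9 -0.5 -6. ] M [-0.06 -0.03  0.03] grip 0.235 117.0 q [ 0.22  0.34  1.36  0.    1.44 -1.56]
```

>>> step_arm([
  [[0.2, 2.2, 0], [0, 0, -1.5], 0],
  [[0.4, 4.2, 0], [0, 0, -3], 0],
  [[0.6, 6, 0], [0, 0, -4.5], 0],
  [[0.7, 7.5, 0], [0, 0, -6], 0],
  [[0.8, 8.6, 0], [0, 0, -7], 0],
  [[0.9, 9.2, 0], [0, 0, -7.9], 0],
  [[0.9, 9.4, 0], [0, 0, -7.9], 0],
  [[0.9, 9.4, 0], [0, 0, -7.9], 0],
])

```text
time_s: 15.65
eef_pos: [467.7, 320.1, 269.3]
ee_rot: [0.0, -0.172, 0.985, -0.0]
force: [0.4, -0.4, -7.3]
grip_width: 0.238
grip_force: 116.9
```

```bash
python3 - <<'E'
from h import *
go([466,322,120],200)
c=cap('wrist'); s=cap('scene')
im=cv2.cvtColor(s['img'],cv2.COLOR_RGB2BGR)[150:360,360:560]; im=cv2.resize(im,None,fx=2.2,fy=2.2,interpolation=cv2.INTER_CUBIC)
w=cv2.cvtColor(c['img'],cv2.COLOR_RGB2BGR)[100:420,160:480]
o=np.zeros((462,760,3),np.uint8); o[:462,:440]=im; o[:320,440:760]=w; cv2.imwrite('pics/c6.png',o)
hsv=cv2.cvtColor(c['img'],cv2.COLOR_RGB2HSV); m=cv2.inRange(hsv,(95,80,30),(115,255,255))
cs,_=cv2.findContours(m,cv2.RETR_EXTERNAL,cv2.CHAIN_APPROX_NONE); p=cv2.convexHull(max(cs,key=cv2.contourArea))[:,0]; p=p[p[:,1]<300]
z=270-182.5+75+16
w=np.array([onz(c,u,v,z)[:2] for u,v in p])
for k in range(4):
    A=np.c_[2*w,np.ones(len(w))]; x=np.linalg.lstsq(A,(w**2).sum(1),rcond=None)[0]; r=np.sqrt(x[2]+x[:2]@x[:2]); e=np.linalg.norm(w-x[:2],axis=1)-r; w=w[abs(e)<max(2,1.5*e.std())]
print('lid',x[:2].round(1),r.round(1),len(w),e.std())
E
```

```text
t 15.65 pos [467.7 320.1 269.3] yaw -160.1 tilt [ 0. -0. -1.] shift cm [ 0.1   0.24 14.93] rot [-0.01  0.   -0.15] F [ 0.4 -0.4 -7.3] M [-0.02  0.02  0.02] grip 0.238 116.9 q [ 0.39  0.38  1.3  -0.    1.46 -1.52]
lid [467.7 317.7] 84.9 43 0.194132186389905
```

View pics/c6.png

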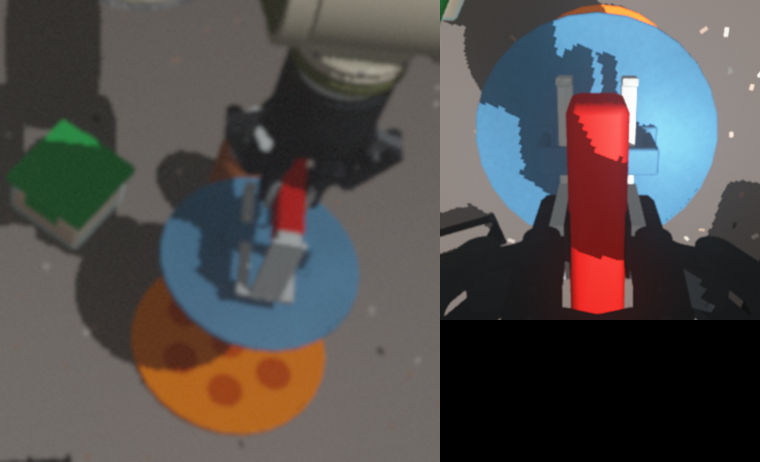

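Lid level, fitted centre (467.7, 317.7) with radius 85. I'll shift it about 4 mm while lowering.

>>> step_arm([
  [[0.2, 0.4, 0.6], [0, 0, 0], 0],
  [[0.2, 0.4, 2], [0, 0, 0], 0],
  [[0.2, 0.4, 4.2], [0, 0, 0], 0],
  [[0.2, 0.4, 6.7], [0, 0, 0], 0],
  [[0.2, 0.4, 9.2], [0, 0, 0], 0],
  [[0.2, 0.4, 11.4], [0, 0, 0], 0],
  [[0.2, 0.4, 13.0], [0, 0, 0], 0],
  [[0.2, 0.4, 13.8], [0, 0, 0], 0],
])

```text
time_s: 16.75
eef_pos: [464.0, 323.3, 130.2]
ee_rot: [-0.001, -0.173, 0.985, -0.0]
force: [-1.2, -1.0, -6.9]
grip_width: 0.24
grip_force: 116.9
```

>>> step_arm([
  [[0, 0, 0.5], [0, 0, 0], 0],
  [[0, 0, 0.8], [0, 0, 0], 0],
  [[0, 0, 1.0], [0, 0, 0], 0],
  [[0, 0, 1.2], [0, 0, 0], 0],
  [[0, 0, 1.35], [0, 0, 0], 0],
  [[0, 0, 1.5], [0, 0, 0], 0],
  [[0, 0, 1.65], [0, 0, 0], 0],
  [[0, 0, 1.8], [0, 0, 0], 0],
])

```text
time_s: 17.75
eef_pos: [464.7, 323.6, 113.8]
ee_rot: [0.001, -0.173, 0.985, 0.0]
force: [-0.1, 0.1, -2.6]
grip_width: 0.238
grip_force: 117.2
```

```bash
python3 - <<'E'
from h import *
go([464,322,101],200)
E
```

```text
t 17.75 pos [464.7 323.6 113.8] yaw -160.1 tilt [ 0.001  0.001 -1.   ] shift cm [ 0.12 -0.12  1.28] rot [ 0.01  0.08 -0.12] F [-0.1  0.1 -2.6] M [-0.01  0.02  0.04] grip 0.238 117.2 q [ 0.4   0.52  1.52  0.    1.1  -1.52]
```

The lid is set down; only the lifter's weight remains on the wrist. Next I centre the fork vertically and slide it out.

>>> step_arm([
  [[0, 0, 0.6], [0, 0, 0], 0],
  [[0, 0, 1.1], [0, 0, 0], 0],
  [[0, 0, 1.3], [0, 0, 0], 0],
  [[0, 0, 1.3], [0, 0, 0], 0],
  [[-0.5, 0, 1.3], [0, 0, 0], 0],
  [[-1.2, 0, 1.3], [0, 0, 0], 0],
  [[-2, 0, 1.3], [0, 0, 0], 0],
  [[-3, 0, 1.3], [0, 0, 0], 0],
])

```text
time_s: 18.75
eef_pos: [493.2, 333.8, 100.3]
ee_rot: [0.0, -0.173, 0.985, -0.0]
force: [0.3, 0.2, -2.0]
grip_width: 0.237
grip_force: 117.3
```

>>> step_arm([
  [[-1.2, 0, 0], [0, 0, 0], 0],
  [[-2.4, 0, 0], [0, 0, 0], 0],
  [[-3.6, 0, 0], [0, 0, 0], 0],
  [[-5, 0, 0], [0, 0, 0], 0],
  [[-6.5, 0, 0], [0, 0, 0], 0],
  [[-8, 0, 0], [0, 0, 0], 0],
  [[-9.3, 0, 0], [0, 0, 0], 0],
  [[-10, 0, 0], [0, 0, 0], 0],
])

```text
time_s: 19.75
eef_pos: [587.3, 367.7, 99.9]
ee_rot: [-0.0, -0.173, 0.985, -0.0]
force: [-0.2, -0.5, -2.8]
grip_width: 0.242
grip_force: 117.3
```

```bash
python3 - <<'E'
from h import *
go([588.7,-2.1,257],57.5)
c=cap('wrist')
hsv=cv2.cvtColor(c['img'],cv2.COLOR_RGB2HSV); m=cv2.inRange(hsv,(95,80,30),(115,255,255))
cs,_=cv2.findContours(m,cv2.RETR_EXTERNAL,cv2.CHAIN_APPROX_NONE); p=cv2.convexHull(max(cs,key=cv2.contourArea))[:,0]; p=p[(p[:,1]>2)]
w=np.array([onz(c,u,v,24)[:2] for u,v in p])
for k in range(4):
    A=np.c_[2*w,np.ones(len(w))]; x=np.linalg.lstsq(A,(w**2).sum(1),rcond=None)[0]; r=np.sqrt(x[2]+x[:2]@x[:2]); e=np.linalg.norm(w-x[:2],axis=1)-r; w=w[abs(e)<max(2,1.5*e.std())]
print('lid',x[:2].round(1),r.round(1),len(w),e.std())
E
```

```text
t 19.75 pos [587.3 367.7  99.9] yaw -160.1 tilt [-0. -0. -1.] shift cm [ 12.44 -34.83 -15.71] rot [-2.0000e-02 -0.0000e+00  1.4237e+02] F [-0.2 -0.5 -2.8] M [-0.03  0.01 -0.03] grip 0.242 117.3 q [ 0.39  0.8   1.07 -0.    1.28 -1.53]
lid [464.7 321.6] 84.6 37 0.18214731665952108
```

Fork is out, and the lid sits at (464.7, 321.6) on the trivet centred at (463,321). Returning the lifter.

>>> step_arm([
  [[0, 0, -2], [0, 0, 0], 0],
  [[0, 0, -5], [0, 0, 0], 0],
  [[0, 0, -9], [0, 0, 0], 0],
  [[0, 0, -13], [0, 0, 5], 0],
  [[0, 0, -15.7], [0, 0, 14], 0],
  [[0, -1, -15.7], [0, 0, 24], 0],
  [[0.3, -3, -15.7], [0, 0, 34], 0],
  [[0.6, -5, -15.7], [0, 0, 44], 0],
])

```text
time_s: 20.8
eef_pos: [597.8, 318.1, 257.2]
ee_rot: [-0.0, 0.212, 0.977, -0.0]
force: [-0.5, -1.4, -2.3]
grip_width: 0.239
grip_force: 117.6
```

```bash
python3 - <<'E'
from h import *
go([588.7,-2.1,257],57.5)
E
```

```text
t 20.8 pos [597.8 318.1 257.2] yaw 155.6 tilt [-0. -0. -1.] shift cm [-1.241e+01 -2.953e+01  2.000e-02] rot [-2.000e-02  0.000e+00  9.807e+01] F [-0.5 -1.4 -2.3] M [ 0.   -0.05 -0.01] grip 0.239 117.6 q [ 0.32  0.66  0.9  -0.    1.58 -0.83]
```

>>> step_arm([
  [[-1.2, -2.9, 0], [0, 0, 10], 0],
  [[-2.4, -5.8, 0], [0, 0, 20], 0],
  [[-3.6, -8.7, 0], [0, 0, 30], 0],
  [[-4.8, -11.6, 0], [0, 0, 40], 0],
  [[-6, -14.5, 0], [0, 0, 50], 0],
  [[-7.2, -17.4, 0], [0, 0, 60], 0],
  [[-8.4, -20.3, 0], [0, 0, 70], 0],
  [[-9.6, -23.2, 0], [0, 0, 80], 0],
])

```text
time_s: 21.8
eef_pos: [590.5, 66.6, 257.4]
ee_rot: [-0.0, 0.79, 0.613, 0.0]
force: [0.2, 0.1, -1.7]
grip_width: 0.236
grip_force: 117.6
```

```bash
python3 - <<'E'
from h import *
go([590,-2,257],58.5)
E
```

```text
t 21.8 pos [590.5  66.6 257.4] yaw 75.6 tilt [ 0.  0. -1.] shift cm [-6.66  1.67  0.04] rot [ 0.   -0.   17.05] F [ 0.2  0.1 -1.7] M [ 0.02 -0.01  0.01] grip 0.236 117.6 q [-0.08  0.45  1.23  0.    1.46  0.17]
```

```bash
python3 - <<'E'
from h import *
go([593,-1,66.5],61)
E
```

```text
t 21.8 pos [590.5  66.6 257.4] yaw 75.6 tilt [ 0.  0. -1.] shift cm [-6.49  1.93 19.09] rot [ 0.   -0.   14.55] F [ 0.2  0.1 -1.7] M [ 0.02 -0.01  0.01] grip 0.236 117.6 q [-0.08  0.45  1.23  0.    1.46  0.17]
```

>>> step_arm([
  [[-2.2, 0.6, 0], [0, 0, 7], 0],
  [[-4.4, 1.3, 0], [0, 0, 12], 0],
  [[-6, 1.8, 1], [0, 0, 14.6], 0],
  [[-6.5, 1.9, 3], [0, 0, 14.6], 0],
  [[-6.5, 1.9, 6], [0, 0, 14.6], 0],
  [[-6.5, 1.9, 10], [0, 0, 14.6], 0],
  [[-6.5, 1.9, 14], [0, 0, 14.6], 0],
  [[-6.5, 1.9, 16.5], [0, 0, 14.6], 0],
])

```text
time_s: 22.8
eef_pos: [592.2, 0.2, 89.6]
ee_rot: [-0.001, 0.86, 0.51, -0.001]
force: [0.2, 0.1, -2.3]
grip_width: 0.24
grip_force: 117.6
```

>>> step_arm([
  [[0, 0, 1.0], [0, 0, 0], 0],
  [[0, 0, 1.6], [0, 0, 0], 0],
  [[0, 0, 2.0], [0, 0, 0], 0],
  [[0, 0, 2.2], [0, 0, 0], 0],
  [[0, 0, 2.4], [0, 0, 0], 0],
  [[0, 0, 2.5], [0, 0, 0], 0],
  [[0, 0, 2.5], [0, 0, 0], 0],
])

```text
time_s: 23.68
eef_pos: [593.4, -0.1, 67.3]
ee_rot: [0.0, 0.86, 0.51, 0.0]
force: [-0.2, 0.1, -3.0]
grip_width: 0.239
grip_force: 117.6
```

```bash
python3 - <<'E'
from h import *
go([593,-1,66.5],61)
E
```

```text
t 23.68 pos [ 5.934e+02 -1.000e-01  6.730e+01] yaw 61.3 tilt [ 0. -0. -1.] shift cm [-0.1   0.01  0.08] rot [ 0.01 -0.    0.28] F [-0.2  0.1 -3. ] M [ 0.    0.   -0.01] grip 0.239 117.6 q [-0.2   0.63  1.47 -0.    1.04  0.3 ]
```

Just above the floor; lower another 1 mm, check contact, then release.

>>> step_arm([
  [[0, 0, 0.05], [0, 0, 0], 0],
  [[0, 0, 0.1], [0, 0, 0], 0],
  [[0, 0, 0.1], [0, 0, 0], 0],
])

```text
time_s: 24.05
eef_pos: [593.4, -0.1, 66.6]
ee_rot: [0.0, 0.86, 0.51, 0.0]
force: [-1.3, 0.7, 2.2]
grip_width: 0.238
grip_force: 118.2
```

>>> step_arm([
  [[0, 0, 0], [0, 0, 0], 26],
  [[0, 0, 0], [0, 0, 0], 30],
  [[0, 0, 0], [0, 0, 0], 40],
  [[0, 0, 0], [0, 0, 0], 60],
  [[0, 0, 0], [0, 0, 0], 100],
  [[0, 0, 0], [0, 0, 0], 100],
  [[0, 0, 0], [0, 0, 0], 100],
], squeeze=20)

```text
time_s: 24.92
eef_pos: [593.3, -0.1, 66.3]
ee_rot: [0.0, 0.86, 0.51, -0.0]
force: [0.5, -0.2, -0.0]
grip_width: 1.002
grip_force: 0.0
```

>>> step_arm([
  [[0, 0, -1], [0, 0, 0], 100],
  [[0, 0, -3], [0, 0, 0], 100],
  [[0, 0, -6], [0, 0, 0], 100],
  [[0, 0, -10], [0, 0, 0], 100],
  [[0, 0, -13], [0, 0, 0], 100],
  [[0, 0, -15], [0, 0, 0], 100],
  [[0, 0, -15], [0, 0, 0], 100],
])

```text
time_s: 25.8
eef_pos: [593.9, -0.2, 218.2]
ee_rot: [0.001, 0.86, 0.51, 0.001]
force: [-0.2, -1.2, -0.1]
grip_width: 1.001
grip_force: 0.0
```

```bash
python3 - <<'E'
from h import *
go([593,-1,216],61)
c=cap('wrist'); s=cap('top')
im=cv2.cvtColor(s['img'],cv2.COLOR_RGB2BGR)[120:390,140:540]; im=cv2.resize(im,None,fx=1.2,fy=1.2)
w=cv2.cvtColor(c['img'],cv2.COLOR_RGB2BGR)[60:360,180:480]
o=np.zeros((324,790,3),np.uint8); o[:324,:480]=im; o[:300,485:785]=w; cv2.imwrite('pics/c7.png',o)
E
```

```text
t 25.8 pos [ 5.939e+02 -2.000e-01  2.182e+02] yaw 61.3 tilt [ 0.004 -0.001 -1.   ] shift cm [-0.11 -0.04  0.22] rot [ 0.2  -0.06  0.28] F [-0.2 -1.2 -0.1] M [ 0.02 -0.03 -0.04] grip 1.001 0.0 q [-0.2   0.47  1.3   0.    1.36  0.3 ]
```

View pics/c7.png

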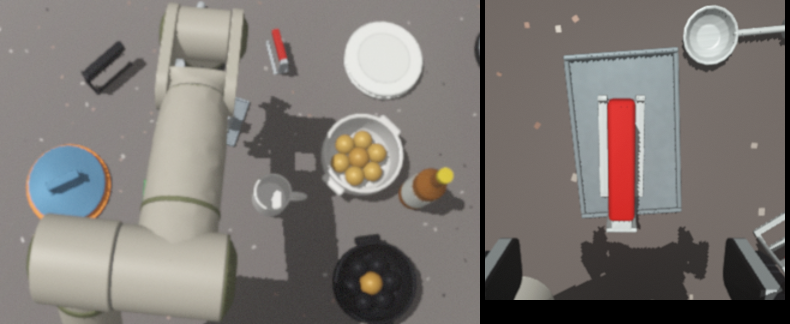

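The lid sits within the orange rim of the trivet (68,187). The lifter stands inside the tray (620,160), with the casserole and everything else in place. Handing in.

```bash
python3 -c "
from rig import ctrl
print(ctrl.finish_job())"
```

```text
the job is handed in; nothing more can be done
None
```

The job is handed in at about 26 s: the lid is set down level on the trivet within about 2 mm of centre, the lifter stands upright in its drip tray, and the other things looked undisturbed in the last top view, though the arm hid the glass box, jar and spoon there.

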